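# Shut the valve of the blue filter stand

### The arm

A 7-joint arm with a two-finger parallel gripper is mounted at the origin on the work surface. World frame = base frame: x ahead of the robot, y to its left, z up, the work surface at z = 0. Lengths are in m, angles in rad, forces in N, time in s.
With the tool pointing down it reaches from about 0.425 to 0.875 m from the base axis. Payload 4.7 kg.
Tool frame: the origin (TCP) lies at the very end of the fingers, on their centre line; the grasp point (between the pads) lies 19 mm behind it; z points along the fingers, y is the line along which they close (so a half turn about z gives the same grasp; the last joint's range is limited). The gripper opens to 87 mm and grips with 3 to 60 N. Pads are 19 mm wide; open, the fingers measure 117 mm over their backs; the gripper's body (75 mm by 190 mm) begins 51 mm behind the grasp point.
Start: joints at [-1.172, 0.321, -0.07, 1.45, 0.023, 1.371, -0.057], TCP at [0.244, 0.602, 0.223] pointing down, gripper open.
Joint ranges: [-2.86, 2.86], [-0.3, 2.09], [-1.38, 1.24], [0.06, 2.45], [-1.56, 4.7], [0.09, 2.05], [-2.69, 2.69]. Speed limits (rad/s): [2.57, 2.57, 3.14, 3.14, 3.14, 3.14, 3.14].

### API

Orientations are given as a rotation vector (axis times angle).
In Python, from bench import ctrl, imaging, ticket gives the robot as it stands.
- The arm moves only by the tool jog_arm, never from a script. Its argument "rows" is text: rows parted by semicolons, each of 7 numbers parted by spaces: the shift along the tool's x, y, z in cm, then the turn, a rotation vector about the tool's x, y, z in rad, then the closure, from -1 (fully open) to 1 (shut), so that 0 is half open. A call has 1 to 5 rows; each row shifts and turns the commanded pose from where the row before left it, along the tool's axes as they then stand; what a row does not reach is not made up. A row lasts 1/8 s, in which the tool goes at most 62.5 mm and 10.7 degrees, less where a joint would pass 70% of its speed; a pose out of reach is approached as far as the arm can. A call with a gripper value outside its range is refused whole. The fingers move at their own pace and stop on an object; "force" is the grip in N (left out, the last holds). Time passes only in rows, so rows that do not move let the fingers close. It gives the time, the measured TCP pose, the force, the opening and the grip force at its end, in the units of the state.
- ctrl.get_state(): the state, without advancing time (a new reading comes with each control period).
- imaging.get_image(name): name is "side" or "top"; returns a dict with "img" (400x640x3 uint8, blue, green, red), "vertical_fov" (degrees; the focal length in pixels is half the picture's height over the tangent of half this angle, whatever the lens; pixels are square), "cx", "cy" (the principal point, pixels), "origin" and "orientation" of the camera in the world. Camera axes: x right, y down, z forward; pixel columns grow to the right and rows downward; lengths in m; the calibration is good to about 2 mm. A picture is of the moment at which its call begins. There is no depth.
- ticket.close_job(): hands the job in; it is judged then, once.
The state is a dict: "time": time; "joint_positions": joint angles; "qd": joint speeds; "joint_torque": joint torques, N m; "position": TCP position; "tool_rot": TCP orientation; "ft_force": force on the tool from outside, world axes, zero at the start; "torque": the same for the moment, N m; "grip_width": opening from 0.0 (shut) to 1.0 (fully open); "grip_force": force on a finger pad.
Only numpy, scipy, OpenCV 4.12 (cv2) and the standard library are available. Lean on these libraries where they do the work, as an engineer would, in place of code of your own. Each camera call takes 0.05 s, during which the arm holds its last target. There are 200 camera calls.

### The job

Filtering through the blue funnel is finished: shut the valve of that stand by turning its red handle clockwise (seen from above) a quarter turn, until it meets its stop and lies square across the pipe, then let go. Leave the valves of the white and the orange funnel as they are.

Things in the scene. Friction and masses are not known exactly. Their poses are not given: they have to be found in the camera images.
- valve_blue (a joint): the valve to shut: red lever on the stand with the BLUE funnel cup (stands in any order). In rad: 0 = open, handle in line with the pipe, pointing away from the funnel (roughly to the robot); 1.571 = shut, square across it, pointing roughly to +y. Clockwise from above shuts it. Hard stops at both ends; starts at 0 to 0.4; friction only (about 3.5 N at the handle point), stays where left.
- valve_blue_handle (a point): grip point on that handle: centre of the bar, 95 mm above the table, 80 mm from the vertical pivot axis; x axis along the handle, TOWARDS the pivot (pivot = this point + 80 mm along x), z up. Bar: straight, level, 15 mm wide, 14 mm high (top at 102 mm), from 23 to 108 mm from the pivot. Free below down to the pipe (21 mm thick, top at 56 mm; brass nose at its end, top at 59 mm).
- valve_white (a joint): the like valve on the like stand with the WHITE funnel cup; same joint meaning; starts open (0 to 0.1) and must stay so. Each stand is fixed: grey base plate 240 x 100 x 12 mm; pipe through the valve to the funnel (68 mm across, top at 145 mm, axis 125 mm beyond the pivot), which stands away from the robot, turned up to 0.25 rad either way.
- valve_orange (a joint): the like valve on the like stand with the ORANGE funnel cup; same joint meaning; starts shut (1.47 to 1.571) and must stay so. The three pivots stand in a row along y, at least 195 mm apart, so a shut handle reaches at most 110 mm to its left, towards the next stand.

How it is judged:
By the outcome, as a careful person would: the job done as asked, in the order asked, and still so for the second after the job is handed in, with the robot touching nothing.
It also fails if it takes over 35 s, if anything falls off the work surface, if the arm or the gripper's body presses on something with over 40 N, if the wrist force passes 120 N, or if a joint passes its speed limit or range.

## Working session

There is one attempt and no reset: what is moved stays moved. The work goes in short steps, Python scripts to look and compute and a tool call to move; the robot and the scene stay as the last step left them, time stands still between calls to the robot, and variables do not carry over. Pictures are saved under pics/ and viewed, at most 10 in all, crops included, and the job is handed in when it is done.

Besides the shell and the picture viewer there is one more tool, called after ">>>" by a JSON object that holds its "op" and its "data", one argument or row to a line. jog_arm: Moves the arm, as the interface text tells. Its arguments: {"type":"object","properties":{"rows":{"type":"string"},"force":{"type":"number"}},"required":["rows"]}

```bash
mkdir -p pics; python3 - <<'E'
from bench import ctrl, imaging
import cv2,pickle
s=ctrl.get_state(); print(s['time'],s['position'],s['tool_rot'],s['grip_width'])
d={}
for n in('top','side'):
    i=imaging.get_image(n); d[n]=i; cv2.imwrite(f'pics/{n}0.png',i['img']); print(n,i['vertical_fov'],i['cx'],i['cy'],i['origin'],i['orientation'])
pickle.dump(d,open('d0.pkl','wb'))
E
```

```text
0.0 [0.24382749 0.60195062 0.22146937] [-6.00576773e-01 -3.08339569e+00  2.92654431e-03] 0.9986074155952287
top 56.33387036579501 317.60486943875196 198.78250928773738 [0.45228703 0.01272752 0.8569008 ] [-2.15286469  2.19073758 -0.13260529]
side 47.42643622904494 327.7760766806287 195.36972613892547 [ 0.34749262 -0.6147303   0.6683499 ] [-2.23655596  0.3057921  -0.11580622]
```

View pics/top0.png

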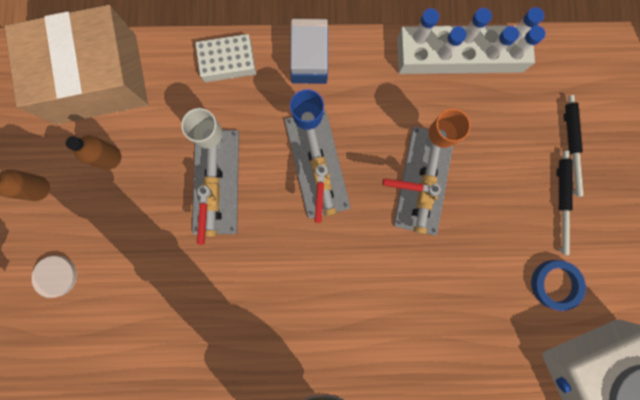

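View pics/side0.png

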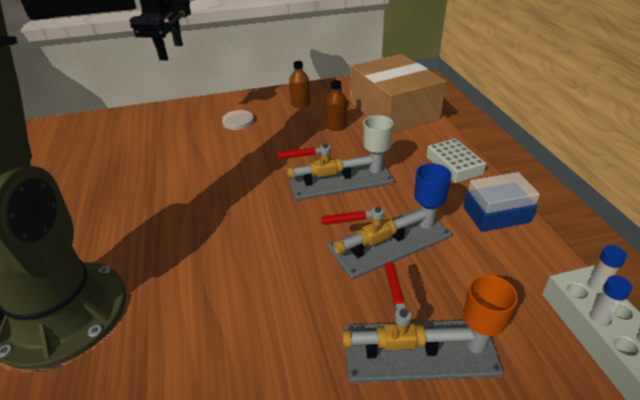

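Top view: the blue stand is in the middle (cup ~(307,108), pivot ~(321,170), red handle tip ~(318,221)). White is to the left (+y), and orange is to the right with its handle already across. Next I measure the red bars in both views.

```bash
cat > h.py <<'E'
import numpy as np,cv2
from scipy.spatial.transform import Rotation as R
def ray(c,u,v,z):
    f=200/np.tan(np.radians(c['vertical_fov'])/2)
    d=R.from_rotvec(c['orientation']).apply([(u-c['cx'])/f,(v-c['cy'])/f,1]); o=np.array(c['origin'])
    return o+d*(z-o[2])/d[2]
def bars(c,z=0.099):
    hsv=cv2.cvtColor(c['img'],cv2.COLOR_BGR2HSV); H,S,V=cv2.split(hsv)
    m=(((H<5)|(H>172))&(S>170)&(V>70)).astype(np.uint8)
    n,l,st,ce=cv2.connectedComponentsWithStats(m)
    out=[]
    for i in range(1,n):
        if st[i,4]<80: continue
        ys,xs=np.where(l==i); P=np.array([ray(c,u,v,z)[:2] for u,v in zip(xs,ys)])
        (cx,cy),(w,h),a=cv2.minAreaRect(P.astype(np.float32)*1000)
        mu=P.mean(0); d=np.linalg.svd(P-mu,full_matrices=False)[2][0]; t=(P-mu)@d
        out.append((mu.round(4),(mu+d*t.min()).round(4),(mu+d*t.max()).round(4),round(np.degrees(np.arctan2(d[1],d[0])),1),st[i].tolist(),round(w),round(h)))
    return out
E
python3 - <<'E'
import pickle;from h import *
d=pickle.load(open('d0.pkl','rb'))
for n in d:
    print(n)
    for b in bars(d[n]): print(*b)
c=d['top']
print('pivot px z.1',ray(c,321,170,.1),'cup',ray(c,307,108,.145),'nose',ray(c,330,210,.05))
for p in((285,117),(329,106+6),(349,207),(309,218)): print(ray(c,*p,.012))
E
```

```text
top
[ 0.5616 -0.1718] [ 0.5683 -0.1329] [ 0.5545 -0.2131] -99.8 [383, 179, 40, 12, 260] 81 15
[ 0.5267 -0.0006] [ 0.5675 -0.0039] [0.4874 0.0026] 175.4 [315, 183, 8, 40, 215] 12 80
[0.4868 0.2371] [0.5281 0.2348] [0.4475 0.2392] 176.9 [197, 204, 10, 41, 260] 14 81
side
[0.4864 0.2293] [0.5299 0.2275] [0.4455 0.231 ] 177.6 [278, 148, 37, 11, 255] 29 85
[ 0.5271 -0.0078] [ 0.5685 -0.0112] [ 0.4858 -0.0044] 175.3 [322, 211, 44, 13, 352] 22 83
[ 0.5603 -0.1793] [ 0.5678 -0.1358] [ 0.5535 -0.2187] -99.8 [385, 262, 19, 42, 381] 84 15
pivot px z.1 [ 0.59408574 -0.00626751  0.1       ] cup [0.7099055  0.02006299 0.145     ] nose [ 0.51522441 -0.02534766  0.05      ]
[0.73707737 0.07297133 0.012     ]
[ 0.74768281 -0.02978809  0.012     ]
[ 0.52428243 -0.07048284  0.012     ]
[0.50086074 0.02077737 0.012     ]
```

The bars measure 81 x 15 mm, as they should. The blue pivot is at about (0.592, -0.006). The handle points at 175.4° and the pipe axis lies at about 12.4°, so the valve is at about 0.30 rad, with about 73° left to turn clockwise. Grip point is about (0.512, 0.0005).

>>> {"op": "jog_arm", "data": {
  "rows": "-4.3 -4.1 0 0 0 0 -1; -4.3 -4.1 0 0 0 0 -1; -4.3 -4.1 0 0 0 0 -1; -4.3 -4.1 0 0 0 0 -1; -4.3 -4.1 0 0 0 0 -1",
  "force": 10
}}

```text
time: 0.72
position: [0.3668, 0.3296, 0.2223]
tool_rot: [-0.601, -3.084, 0.0]
ft_force: [-0.2, 0.4, 0.2]
grip_width: 1.003
grip_force: 0.0
```

>>> {"op": "jog_arm", "data": {
  "rows": "-4.3 -4.1 0 0 0 0 -1; -4.3 -4.1 0 0 0 0 -1; -4.3 -4.1 0 0 0 0 -1; -4.3 -4.1 0 0 0 0 -1; -4.3 -4.1 0 0 0 0 -1"
}}

```text
time: 1.35
position: [0.489, 0.0593, 0.2224]
tool_rot: [0.6, 3.084, 0.001]
ft_force: [0.6, 0.1, 0.5]
grip_width: 0.999
grip_force: 0.0
```

>>> {"op": "jog_arm", "data": {
  "rows": "0 0 0 0 0 -0.15 -1; 0 0 0 0 0 -0.15 -1; 0 0 0 0 0 0 -1; 0 0 0 0 0 0 -1"
}}

```text
time: 1.85
position: [0.4885, 0.0612, 0.2224]
tool_rot: [-0.136, -3.138, 0.0]
ft_force: [0.4, 1.4, -0.3]
grip_width: 0.999
grip_force: 0.0
```

```bash
cat > rem.py <<'E'
import sys
from h import *
from bench import ctrl
def rem(x,y,z,ang):  # target tcp, tool-y world angle (deg), tool straight down
    s=ctrl.get_state(); T=R.from_rotvec(s['tool_rot']); a=np.radians(ang)
    yv=np.array([np.cos(a),np.sin(a),0]); zv=np.array([0,0,-1.]); G=R.from_matrix(np.c_[np.cross(yv,zv),yv,zv])
    print('t',s['time'],'shift cm',(T.inv().apply(np.array([x,y,z])-s['position'])*100).round(2),'turn',(T.inv()*G).as_rotvec().round(3),'pos',np.round(s['position'],4),'F',np.round(s['ft_force'],1),'q',np.round(s['joint_positions'],2))
rem(*map(float,sys.argv[1:]))
E
python3 rem.py .512 .0005 .08 85.4
```

```text
t 1.85 shift cm [-2.87 -5.84 14.24] turn [-0.    -0.    -0.007] pos [0.4885 0.0612 0.2224] F [ 0.4  1.4 -0.3] q [-0.61 -0.03  0.42  1.85  0.01  1.32  1.3 ]
```

>>> {"op": "jog_arm", "data": {
  "rows": "-1.4 -2.9 2 0 0 0 -1; -1.5 -2.9 2 0 0 0 -1; 0 0 3.5 0 0 0 -1; 0 0 0 0 0 0 -1"
}}

```text
time: 2.35
position: [0.5105, 0.0007, 0.1453]
tool_rot: [-0.136, -3.133, 0.002]
ft_force: [0.5, 0.2, 0.1]
grip_width: 0.998
grip_force: 0.0
```

```bash
python3 rem.py .512 .0005 .08 85.4; python3 -c "
from bench import imaging
import cv2
i=imaging.get_image('side')['img'][120:300,240:480]; cv2.imwrite('pics/a.png',cv2.resize(i,None,fx=3,fy=3))"
```

```text
t 2.35 shift cm [-0.19  0.    6.52] turn [-0.001 -0.005 -0.006] pos [0.5105 0.0007 0.1453] F [0.5 0.2 0.1] q [-0.53  0.08  0.5   1.9  -0.04  1.17  1.47]
```

View pics/a.png

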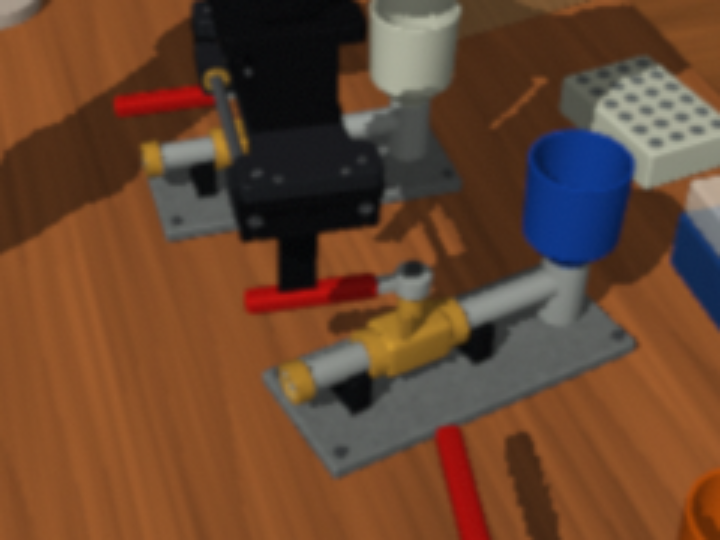

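The crop shows the gripper above the red bar, with only one finger visible at (298,260), its lower end at the bar. I'll project the fingertips into the view to check that.

```bash
python3 - <<'E'
import pickle;from h import *
d=pickle.load(open('d0.pkl','rb'));c=d['side']
f=200/np.tan(np.radians(c['vertical_fov'])/2)
def px(p):
    q=R.from_rotvec(c['orientation']).inv().apply(np.array(p)-c['origin']); return ((np.array([c['cx'],c['cy']])+f*q[:2]/q[2]-[240,120])*3).round()
for n,p in dict(near_in=(.507,-.043,.145),near_out=(.506,-.058,.145),far_in=(.515,.044,.145),tcp=(.5105,0,.145),handle=(.512,0,.102),nearbody=(.5,-.095,.215),farbody=(.52,.095,.215)).items(): print(n,px(p))
E
```

```text
near_in [293. 278.]
near_out [299. 295.]
far_in [268. 188.]
tcp [279. 232.]
handle [283. 285.]
nearbody [307. 243.]
farbody [252.  50.]
```

The projected near fingertip falls at (296,287), which matches the visible finger, so the bar lies between the fingers. I'll descend and grip.

>>> {"op": "jog_arm", "data": {
  "rows": "-0.2 0 3 0 0 0 -1; 0 0 3.4 0 0 0 -1; 0 0 0 0 0 0 -1; 0 0 0 0 0 0 0; 0 0 0 0 0 0 1"
}}

```text
time: 3.02
position: [0.5161, 0.001, 0.0855]
tool_rot: [0.133, 3.136, 0.002]
ft_force: [-0.1, 0.5, -0.6]
grip_width: 0.848
grip_force: 0.0
```

>>> {"op": "jog_arm", "data": {
  "rows": "0 0 0 0 0 0 1; 0 0 0 0 0 0 1; 0 0 0 0 0 0 1; 0 0 0 0 0 0 1"
}}

```text
time: 3.52
position: [0.5146, 0.0006, 0.0835]
tool_rot: [-0.133, -3.139, -0.0]
ft_force: [0.1, 0.1, 0.3]
grip_width: 0.402
grip_force: 0.0
```

```bash
python3 rem.py .512 .0005 .08 85.4; python3 - <<'E'
# arc steps of 7.3 deg in tool frame: tool +x and +y shift per row
import numpy as np
r=8.0;a=np.radians(7.3)
# tool y=85.4 deg, tool x=y x z(down)
for ang in (85.4,):
    y=np.radians(ang);yv=np.array([np.cos(y),np.sin(y)]);xv=np.array([-np.sin(y),np.cos(y)])
    h0=np.radians(175.4);d=r*np.array([np.cos(h0-a)-np.cos(h0),np.sin(h0-a)-np.sin(h0)])
    print('x',d@xv,'y',d@yv)
E
```

```text
t 3.525 shift cm [ 0.26 -0.03  0.35] turn [ 0.    -0.    -0.005] pos [0.5146 0.0006 0.0835] F [0.1 0.1 0.3] q [-0.52  0.16  0.5   1.96 -0.09  1.04  1.51]
x -0.0648444592797625 y 1.0165168688108042
```

>>> {"op": "jog_arm", "data": {
  "rows": "0.2 0 0.3 0 0 0 1; 0 0 0 0 0 0 1; 0 0 0 0 0 0 1; 0 0 0 0 0 0 1; 0 0 0 0 0 0 1"
}}

```text
time: 4.15
position: [0.5121, 0.0006, 0.0802]
tool_rot: [-0.133, -3.138, 0.0]
ft_force: [-1.2, -0.6, -3.3]
grip_width: 0.173
grip_force: 10.0
```

>>> {"op": "jog_arm", "data": {
  "rows": "-0.06 1.02 0 0 0 0.127 1; -0.06 1.02 0 0 0 0.127 1; 0 0 0 0 0 0 1"
}}

```text
time: 4.53
position: [0.5169, 0.0213, 0.0802]
tool_rot: [-0.527, -3.097, -0.0]
ft_force: [0.4, 0.5, -5.0]
grip_width: 0.167
grip_force: 10.1
```

```bash
python3 -c "
import numpy as np;a=np.radians(160.8);print(.592+.08*np.cos(a),-.006+.08*np.sin(a))"; python3 rem.py .5164 .0203 .08 70.8
```

```text
0.5164498903810015 0.02030933173908664
t 4.525 shift cm [ 0.01 -0.11  0.02] turn [ 0.    -0.    -0.002] pos [0.5169 0.0213 0.0802] F [ 0.4  0.5 -5. ] q [-0.56  0.17  0.51  1.96 -0.1   1.03  1.23]
```

Gripped at the bar's width of about 15 mm, and the handle follows the arc with low forces. I'll carry on turning.

>>> {"op": "jog_arm", "data": {
  "rows": "-0.06 1.02 0 0 0 0.127 1; -0.06 1.02 0 0 0 0.127 1; -0.06 1.02 0 0 0 0.127 1; 0 0 0 0 0 0 1"
}}

```text
time: 5.03
position: [0.5324, 0.0474, 0.0803]
tool_rot: [1.101, 2.942, 0.0]
ft_force: [1.8, 0.2, -5.0]
grip_width: 0.172
grip_force: 10.0
```

>>> {"op": "jog_arm", "data": {
  "rows": "-0.06 1.02 0 0 0 0.127 1; -0.06 1.02 0 0 0 0.127 1; -0.06 1.02 0 0 0 0.127 1; 0 0 0 0 0 0 1"
}}

```text
time: 5.52
position: [0.5565, 0.0661, 0.0803]
tool_rot: [1.637, 2.681, 0.001]
ft_force: [3.7, 0.6, -6.8]
grip_width: 0.175
grip_force: 10.0
```

```bash
python3 -c "
import numpy as np
for h in (117,102.4):
    a=np.radians(h);print(.592+.08*np.cos(a),-.006+.08*np.sin(a))"; python3 rem.py .5748 .0721 .08 12.4
```

```text
0.5556807600208362 0.06528052193506943
0.5748211738266349 0.07213378226673343
t 5.525 shift cm [-0.3   1.9   0.03] turn [0.001 0.    0.258] pos [0.5565 0.0661 0.0803] F [ 3.7  0.6 -6.8] q [-0.66  0.27  0.57  1.86 -0.17  1.06  0.45]
```

>>> {"op": "jog_arm", "data": {
  "rows": "-0.06 0.9 0 0 0 0.11 1; -0.04 0.6 0 0 0 0.075 1; 0 0 0 0 0 0 1"
}}

```text
time: 5.9
position: [0.5699, 0.0715, 0.0803]
tool_rot: [-1.877, -2.518, -0.001]
ft_force: [1.6, 1.0, -6.4]
grip_width: 0.172
grip_force: 10.0
```

>>> {"op": "jog_arm", "data": {
  "rows": "-0.02 0.4 0 0 0 0.05 1; 0 0 0 0 0 0 1"
}}

```text
time: 6.15
position: [0.5735, 0.0725, 0.0803]
tool_rot: [-1.94, -2.47, -0.0]
ft_force: [0.3, 1.4, -6.3]
grip_width: 0.173
grip_force: 10.1
```

>>> {"op": "jog_arm", "data": {
  "rows": "0 0.2 0 0 0 0.025 1; 0 0 0 0 0 0 1"
}}

```text
time: 6.4
position: [0.5755, 0.0731, 0.0803]
tool_rot: [-1.974, -2.442, 0.0]
ft_force: [-1.5, 2.8, -6.0]
grip_width: 0.17
grip_force: 10.1
```

```bash
python3 rem.py .5748 .0721 .08 12.4
```

```text
t 6.4 shift cm [-0.08 -0.09  0.03] turn [-0.001 -0.001 -0.005] pos [0.5755 0.0731 0.0803] F [-1.5  2.8 -6. ] q [-0.69  0.32  0.61  1.81 -0.21  1.07  0.21]
```

Force is starting to shift. I'll push in small steps until it clearly meets the stop.

>>> {"op": "jog_arm", "data": {
  "rows": "0 0.2 0 0 0 0.02 1; 0 0 0 0 0 0 1"
}}

```text
time: 6.65
position: [0.5764, 0.0731, 0.0802]
tool_rot: [-1.999, -2.42, 0.004]
ft_force: [-5.5, 1.9, -3.3]
grip_width: 0.174
grip_force: 10.1
```

>>> {"op": "jog_arm", "data": {
  "rows": "0 0.2 0 0 0 0.02 1; 0 0 0 0 0 0 1"
}}

```text
time: 6.9
position: [0.5765, 0.073, 0.0801]
tool_rot: [-2.022, -2.397, 0.008]
ft_force: [-9.8, 0.4, 0.2]
grip_width: 0.173
grip_force: 10.0
```

>>> {"op": "jog_arm", "data": {
  "rows": "0 0.25 0 0 0 0 1; 0 0 0 0 0 0 1; 0 0 0 0 0 0 1"
}}

```text
time: 7.28
position: [0.5766, 0.073, 0.0799]
tool_rot: [-2.02, -2.394, 0.014]
ft_force: [-16.9, -0.7, 5.5]
grip_width: 0.18
grip_force: 9.9
```

It's at the stop: force rises with no further motion. I'll open and lift.

>>> {"op": "jog_arm", "data": {
  "rows": "0 0 0 0 0 0 -0.2; 0 0 0 0 0 0 -0.2; 0 -0.5 0 0 0 0 -0.2; 0 0 0 0 0 0 -0.2; 0 0 0 0 0 0 -0.2"
}}

```text
time: 7.9
position: [0.5781, 0.0729, 0.0811]
tool_rot: [2.025, 2.401, 0.002]
ft_force: [0.6, 0.1, -0.6]
grip_width: 0.584
grip_force: 0.0
```

>>> {"op": "jog_arm", "data": {
  "rows": "0 0 -3 0 0 0 -0.2; 0 0 -4 0 0 0 -0.2; 0 0 -5 0 0 0 -0.2; 0 0 -3 0 0 0 -0.2; 0 0 0 0 0 0 -0.2"
}}

```text
time: 8.52
position: [0.5794, 0.073, 0.2337]
tool_rot: [2.023, 2.399, 0.008]
ft_force: [-0.4, -0.2, -0.7]
grip_width: 0.601
grip_force: 0.0
```

>>> {"op": "jog_arm", "data": {
  "rows": "6 0 0 0 0 0 -0.2; 6 0 0 0 0 0 -0.2; 6 0 0 0 0 0 -0.2; 6 0 0 0 0 0 -0.2; 0 0 0 0 0 0 -0.2"
}}

```text
time: 9.15
position: [0.5332, 0.3167, 0.2282]
tool_rot: [-2.01, -2.411, 0.003]
ft_force: [-0.0, -0.2, 0.1]
grip_width: 0.599
grip_force: 0.0
```

```bash
python3 - <<'E'
from h import *
from bench import ctrl,imaging
c=imaging.get_image('top'); cv2.imwrite('pics/top1.png',c['img'])
for b in bars(c): print(*b)
print(ctrl.get_state()['position'])
E
```

```text
[0.5787 0.0587] [0.5701 0.0969] [0.5878 0.0184] -77.3 [271, 171, 39, 15, 249] 14 80
[ 0.5617 -0.1719] [ 0.5683 -0.1332] [ 0.5548 -0.2118] -99.8 [383, 179, 39, 12, 256] 80 15
[0.4869 0.2371] [0.5281 0.2349] [0.4493 0.239 ] 177.0 [197, 204, 9, 40, 256] 14 79
[0.53499526 0.31240814 0.22857703]
```

View pics/top1.png

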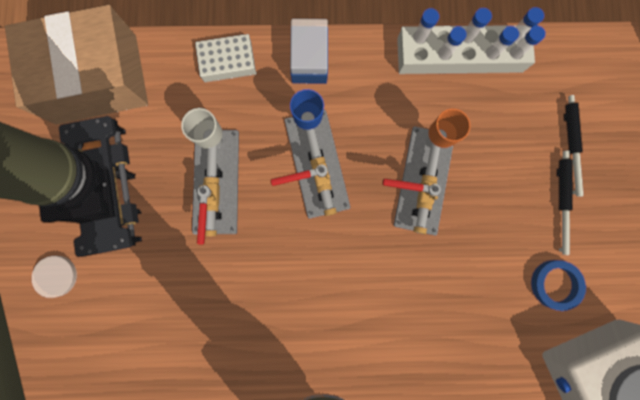

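The blue handle now lies across its pipe, from (271,183) to (320,171), at 102.7° against the 102.4° estimated for shut. The white and orange handles have not moved, and the arm is clear.

```bash
python3 -c "
from bench import ticket; print(ticket.close_job())"
```

```text
the job is handed in; nothing more can be done
None
```

The blue funnel's valve is shut against its stop and released, the white and orange valves are unmoved, and the job was handed in at about 9 s of the 35 s allowed; no verdict came back.

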